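# Clamp the group brush in its stand

## Robot

A 6-joint arm with a two-finger parallel gripper is mounted at the origin on the work surface; the furniture and walls round the work are solid. World frame = base frame: x ahead of the robot, y to its left, z up, the work surface at z = 0. Lengths are in m, angles in rad, forces in N, time in s.
With the tool pointing down it reaches from about 0.4 to 0.925 m from the base axis. Payload 12.5 kg.
Tool frame: the origin (TCP) lies at the very end of the fingers, on their centre line; the grasp point (between the pads) lies behind it (robot.grip_depth is the z of the grasp point in the tool frame, in m); z points along the fingers, y is the line along which they close (so a half turn about z gives the same grasp; the last joint's range is limited). The gripper opens to 95 mm and grips with 3 to 60 N. Pads are 20 mm wide; open, the fingers measure 119 mm over their backs; the gripper's body (75 mm by 180 mm) begins 59 mm behind the grasp point.
Start: joints at [-1.322, 0.491, 1.559, -0, 1.092, -0.106], TCP at [0.217, -0.586, 0.215] pointing down, gripper open.
Joint ranges: [-3.1, 3.1], [-0.84, 2.19], [0.05, 2.79], [-1.13, 4.28], [0.06, 2.93], [-2.69, 2.69]. Speed limits (rad/s): [2.22, 2.22, 2.79, 3.14, 3.14, 3.14].

## Interface

Orientations are given as a unit quaternion [w, x, y, z].
In Python, from station import robot, hand, vision gives the robot as it stands. Calls block until the motion is done:
- robot.reach(position, orientation): joint-space move of the TCP to a pose.
- robot.move_linear(position, ori=None, feed=0.15): straight line of the TCP; ori=None keeps the orientation; feed is the mean speed in m/s.
- robot.move_j(angles): joint-space move.
- hand.grip(opening, force=None): opening from 0.0 (shut) to 1.0 (fully open); force is the grip in N (None keeps the last); returns when the fingers have stopped.
- robot.hold(seconds).
- robot.solve_ik(position, orientation): joint angles nearest the present ones, or None.
- robot.observe(): the state.
- vision.camera(name): name is "side" or "top"; returns the picture (384x512x3 uint8, red, green, blue); there is no depth.
- vision.camera_model(name): a dict with "intrinsics" (3x3 intrinsics, pixels), "D" ([k1, k2, p1, p2, k3] as OpenCV has them; the pictures are not rectified), "eye" and "orientation" of the camera in the world. Camera axes: x right, y up, looking along -z (the intrinsics and any distortion apply to the point x, -y, -z); pixel columns grow to the right and rows downward; lengths in m; the calibration is good to about 2 mm. A picture is of the moment at which its call begins. camera_model takes no time and is no camera call.
A pose or a line that the arm cannot do raises robot.PlanningError and nothing moves.
- robot.close_job(): hands the job in; it is judged then, once.
The state is a dict: "t": time; "joint_pos": joint angles; "qvel": joint speeds; "tau": joint torques, N m; "tool_pos": TCP position; "tool_rot": TCP orientation; "wrist_force": force on the tool from outside, world axes, zero at the start; "moment": the same for the moment, N m; "finger_gap": opening from 0.0 (shut) to 1.0 (fully open); "grip_force": force on a finger pad.
Only numpy, scipy, OpenCV 4.12 (cv2) and the standard library are available. Lean on these libraries where they do the work, as an engineer would, in place of code of your own. Each camera call takes 0.05 s, during which the arm holds its last target. There are 200 camera calls.

## Task

Lay the black cleaning brush back in its clamp stand, right way up, with its handle resting centrally across both wooden notches, while the red-handled lever stands open. Then swing the lever over and down until it is fully shut across the brush handle, and let go. Do not push the other things on the table out of their places or tip them over.

Things in the scene. Friction and masses are not known exactly. Their poses are not given: they have to be found in the camera images.
- brush: black group-head brush lying flat, 192 x 30 x 26 mm, 60 g. Origin: centre of its length and width, on its underside. Its y axis runs along it: straight handle, 24 mm wide and 18 mm high, from y = -54 to +96 mm; grey bristles, pointing up, up to 30 mm wide, from y = -96 to -56 mm. z is up
- handle_mid (a point): the middle of the brush handle: brush frame (0, 21, 9) mm, that is half-way up the handle; same axes as the brush. A good place to grasp across the 24 mm width
- stand: clamp stand, fixed: dark base plate 110 (x) x 160 (y) x 10 mm, two pale wooden saddles 70 (x) x 18 (y) mm at y = -58 and +58 mm. Origin: centre of the underside. In each saddle's top a notch runs along y: floor at z = 40 mm, 40 mm wide, flared to 48 mm at its top edge, z = 60 mm. The lever's hinge posts stand at x = 38 to 54, y = 43 to 73 mm, up to z = 79 mm
- notches (a point): point half-way between the two notches at the height of their floor: stand frame (0, 0, 40) mm; same axes as the stand. The brush lies along its y axis, either way round
- lever_hinge (a point): hinge axis of the lever: stand frame (46, 58, 72) mm, axes of the stand; the axis runs along y
- lever_grip (a point): middle of the red handle of the lever, 115 mm from the hinge axis; red handle 62 mm long (68 to 130 mm from the axis), 20 mm wide along the hinge axis, 14 mm thick. The steel arm between is 14 mm wide, 8 mm thick. A small rubber pad under the arm, 46 mm from the axis, presses on the brush handle when shut
- lever_arm (a joint): lever angle, rad: 0 = shut, level, the red handle towards the stand's -x; grows as it swings up (1.57 = straight up) and back towards +x, to 2.4 at most. It is stiff and stays where it is left
- tamper_table: coffee tamper with a steel foot and a dark wooden handle, 58 x 58 x 95 mm, far left; leave it alone. Origin: centre of its underside
- pitcher_small: steel milk pitcher, 102 x 68 x 88 mm, far left; leave it alone. Origin: centre of its underside
- stir_cup: paper cup of wooden stirrers, 70 x 70 x 126 mm, right, at the back; leave it alone. Origin: centre of its underside
- glass: shot glass with espresso, 50 x 50 x 64 mm, on the right; leave it alone. Origin: centre of its underside

How it is judged:
By the outcome, as a careful person would: the job done as asked, in the order asked, and still so for the second after the job is handed in, with the robot touching nothing.
It also fails if it takes over 54 s, if anything falls off the work surface, if the arm or the gripper's body presses on something with over 40 N, if the wrist force passes 120 N, or if a joint passes its speed limit or range.

## Working session

There is one attempt and no reset: what is moved stays moved. The work goes in short steps, each a Python script; the robot and the scene stay as the last script left them, time stands still between calls to the robot, and variables do not carry over. Pictures are saved under pics/ and viewed, at most 10 in all, crops included, and the job is handed in when it is done.

```bash
ls; mkdir -p pics; python3 - <<'E'
from station import robot, hand, vision
import cv2,numpy as np
for n in("top","side"):
    cv2.imwrite(f"pics/{n}0.png",cv2.cvtColor(vision.camera(n),cv2.COLOR_RGB2BGR)); print(vision.camera_model(n))
s=robot.observe();print(s,robot.grip_depth)
E
```

```text
pics
{'intrinsics': array([[478.09140032,   0.        , 251.71779292],
       [  0.        , 478.09140032, 180.04167131],
       [  0.        ,   0.        ,   1.        ]]), 'D': array([-0.18610758,  0.        ,  0.        ,  0.        ,  0.        ]), 'eye': array([0.38900031, 0.07311058, 1.69326794]), 'orientation': array([-0.70247784, -0.02269617,  0.02998249,  0.71071149])}
{'intrinsics': array([[453.34807514,   0.        , 253.61454678],
       [  0.        , 453.34807514, 189.5469523 ],
       [  0.        ,   0.        ,   1.        ]]), 'D': array([0.04845354, 0.        , 0.        , 0.        , 0.        ]), 'eye': array([ 0.16408383, -1.21093855,  1.2831815 ]), 'orientation': array([ 0.90703548,  0.40106801, -0.05586525, -0.11536965])}
{'t': 0.1, 'joint_pos': array([-1.32157969e+00,  4.91500973e-01,  1.55936214e+00,  9.75282353e-06,
        1.09170012e+00, -1.05617747e-01]), 'qvel': array([-0.00102293, -0.00167588,  0.00033421, -0.00196753,  0.00055537,
       -0.00098585]), 'tau': array([ 2.62483030e-03, -6.13623118e+01, -2.58605665e+01,  6.93781930e-02,
        4.70267900e-02, -6.10361553e-05]), 'tool_pos': array([ 0.21711008, -0.58586386,  0.21412821]), 'tool_rot': array([-4.84350515e-04,  9.84303091e-01,  1.76485663e-01, -3.04985099e-05]), 'wrist_force': array([0.78944203, 0.6010971 , 0.05197567]), 'moment': array([0.00132556, 0.02573683, 0.01856662]), 'grip_force': 0.0, 'finger_gap': 1.0009487608770522} -0.0188
```

View pics/top0.png

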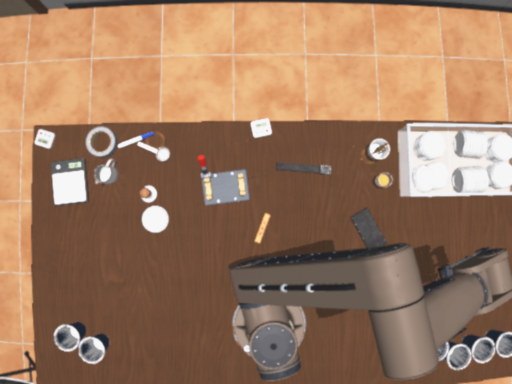

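View pics/side0.png

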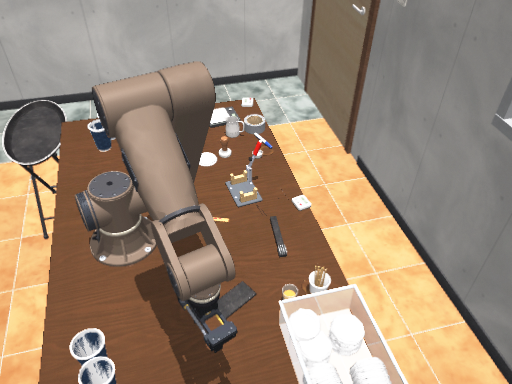

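The top view shows the brush at about (276–330, 168) with the bristle end at right (325, 169). The stand is around (225, 187), and the lever's red handle is at (201, 160), leaning back to +x. Next I'll measure from zoomed crops.

```bash
cat > h.py <<'E'
import cv2,numpy as np
from scipy.spatial.transform import Rotation as R
from station import robot,hand,vision
def img(n): return cv2.cvtColor(vision.camera(n),cv2.COLOR_RGB2BGR)
def ray(n,px):
    m=vision.camera_model(n); q=m['orientation']
    u=cv2.undistortPoints(np.array(px,float).reshape(-1,1,2),m['intrinsics'],m['D']).reshape(-1,2)
    d=np.c_[u[:,0],-u[:,1],-np.ones(len(u))]
    return m['eye'],R.from_quat(np.r_[q[1:],q[0]]).apply(d)
def onz(n,px,z):
    e,d=ray(n,px); return e+d*((z-e[2])/d[:,2])[:,None]
def tri(p,q):
    e1,d1=ray('top',[p]);e2,d2=ray('side',[q]);d1=d1[0];d2=d2[0]
    s=np.linalg.lstsq(np.c_[d1,-d2],e2-e1,rcond=None)[0]
    a=e1+d1*s[0];b=e2+d2*s[1]; return (a+b)/2,np.linalg.norm(a-b)
def proj(n,P):
    m=vision.camera_model(n);q=m['orientation']
    c=R.from_quat(np.r_[q[1:],q[0]]).inv().apply(np.atleast_2d(P)-m['eye'])*[1,-1,-1]
    return cv2.projectPoints(c,np.zeros(3),np.zeros(3),m['intrinsics'],m['D'])[0].reshape(-1,2)
E
python3 - <<'E'
import cv2,numpy as np
t=cv2.imread('pics/top0.png');s=cv2.imread('pics/side0.png')
c=cv2.resize(t[145:215,185:345],None,fx=5,fy=5,interpolation=cv2.INTER_CUBIC)
cv2.imwrite('pics/tc.png',c)
cv2.imwrite('pics/sc.png',cv2.resize(s[130:265,190:325],None,fx=4.4,fy=4.4,interpolation=cv2.INTER_CUBIC))
from h import *
def comps(im,m,box):
    M=np.zeros(m.shape,np.uint8);x0,y0,x1,y1=box;M[y0:y1,x0:x1]=m[y0:y1,x0:x1]
    n,l,st,ce=cv2.connectedComponentsWithStats(M,connectivity=8)
    return [(st[i].tolist(),ce[i].round(2).tolist(),cv2.minAreaRect(np.argwhere(l==i)[:,::-1].astype(np.float32))) for i in range(1,n) if st[i][4]>12]
for n,im,bs,bb in(("top",t,(190,150,260,210),(270,155,336,182)),("side",s,(215,135,275,210),(262,210,292,260))):
    h=cv2.cvtColor(im,cv2.COLOR_BGR2HSV);H,S,V=[h[...,i].astype(int) for i in range(3)]
    print(n,'wood',comps(im,(H>12)&(H<28)&(S>70)&(V>150),bs))
    print(n,'red',comps(im,((H<6)|(H>174))&(S>170)&(V>90),bs))
    print(n,'base',comps(im,(S<70)&(V>50)&(V<170),bs))
    print(n,'brush',comps(im,(S<90)&(V<200),bb))
E
```

```text
top wood [([238, 174, 6, 11, 36], [240.14, 177.94], ((240.34616088867188, 178.73077392578125), (9.805807113647461, 4.706787109375), 78.69007110595703)), ([205, 178, 7, 22, 71], [208.38, 187.99], ((208.31005859375, 188.3253173828125), (21.344436645507812, 5.154384136199951), 82.40535736083984)), ([240, 187, 5, 8, 31], [242.1, 191.29], ((242.0, 190.5), (7.0, 4.0), 90.0))]
top red [([198, 155, 8, 11, 71], [201.45, 160.06], ((201.5, 160.0), (10.0, 7.0), 90.0))]
top base [([200, 167, 50, 39, 1148], [224.64, 186.73], ((224.40771484375, 183.76153564453125), (38.57480239868164, 46.51302719116211), 82.87498474121094))]
top brush [([276, 162, 56, 13, 468], [304.88, 167.7], ((303.54425048828125, 168.04856872558594), (55.31229782104492, 10.17504596710205), 2.6630005836486816))]
side wood [([221, 137, 6, 3, 13], [223.85, 137.77], ((223.5, 138.0), (2.0, 5.0), 90.0)), ([230, 171, 17, 13, 110], [238.58, 178.05], ((238.5677032470703, 177.2576446533203), (10.440933227539062, 16.3882999420166), 82.40535736083984)), ([240, 187, 18, 15, 116], [248.79, 195.8], ((248.92453002929688, 194.23583984375), (10.576761245727539, 18.95575714111328), 74.05460357666016))]
side red [([253, 141, 9, 14, 59], [256.88, 147.61], ((257.03448486328125, 147.91378784179688), (4.828078746795654, 13.55575942993164), 21.801410675048828))]
side base [([226, 135, 13, 3, 15], [232.07, 136.0], ((232.0, 136.0), (2.0, 12.0), 90.0)), ([248, 155, 14, 12, 55], [252.95, 159.13], ((253.2569580078125, 158.11880493164062), (7.358612060546875, 15.683505058288574), 48.01278305053711)), ([225, 167, 38, 40, 501], [243.07, 189.98], ((242.36337280273438, 187.90011596679688), (36.74135971069336, 29.230348587036133), 69.86369323730469))]
side brush [([270, 216, 18, 41, 301], [277.96, 236.44], ((277.4010314941406, 236.19322204589844), (42.36638259887695, 9.17938232421875), 72.12129974365234))]
```

View pics/tc.png

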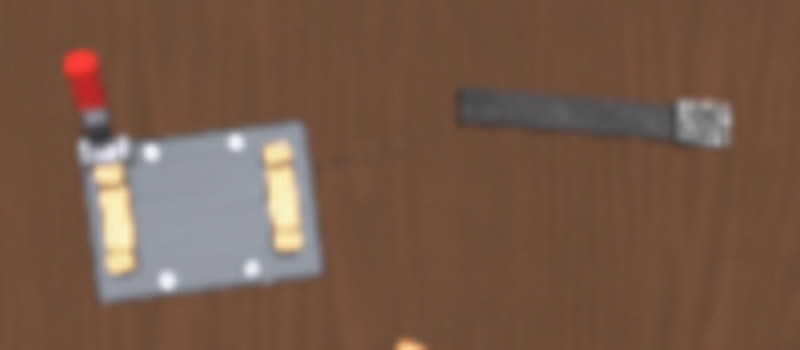

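View pics/sc.png

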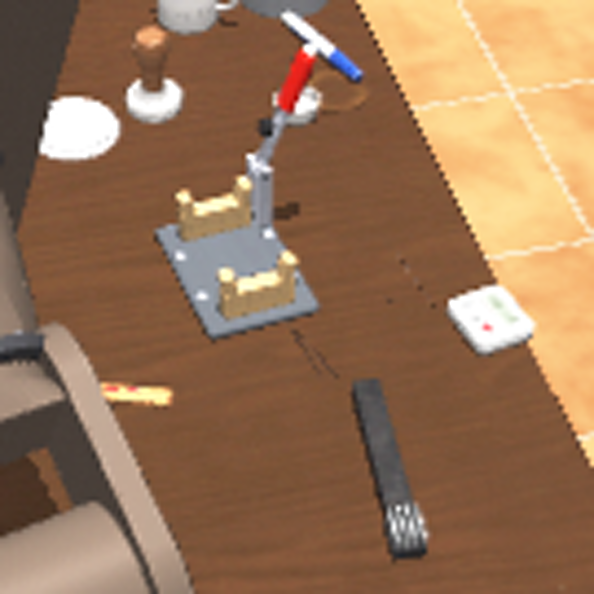

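```bash
python3 - <<'E'
from h import *
t=cv2.imread('pics/top0.png');s=cv2.imread('pics/side0.png')
f=lambda c:(np.array(c,float)+.5)/5-.5+[185,145]
C=onz('top',f([(302,122),(322,272),(101,301)]),.01)
print('corners',C.round(4),'sides',np.linalg.norm(C[1]-C[0]),np.linalg.norm(C[2]-C[1]))
ctr=(C[0]+C[2])/2; ux=C[0]-C[1]; uy=C[2]-C[1]
print('ctr',ctr,'yaw x',np.degrees(np.arctan2(ux[1],ux[0])),'yaw y',np.degrees(np.arctan2(-uy[0],uy[1])))
# saddle tops z=.06 (ends)
S=onz('top',f([(106,165),(122,275),(276,141),(290,252)]),.06); print('saddle',S.round(4),S.mean(0),[np.linalg.norm(S[i]-S[i+1]) for i in(0,2)],np.linalg.norm(S[0]+S[1]-S[2]-S[3])/2)
# plate mask as contour
h=cv2.cvtColor(t,cv2.COLOR_BGR2HSV);H,Sa,V=[h[...,i].astype(int) for i in range(3)]
m=np.zeros(V.shape,np.uint8);sub=(slice(155,182),slice(270,336));m[sub]=((Sa<90)&(V<200))[sub]
def line(m,a,b):
    cols=np.arange(a,b);r=[np.mean(np.where(m[:,c])[0]) for c in cols];w=[m[:,c].sum()for c in cols]
    print('w',w);k=np.polyfit(cols,r,1);return k
k=line(m,279,317)
P=onz('top',[(c,np.polyval(k,c)) for c in (275.7,300,331.7)],.018);P[2]=onz('top',[(331.7,np.polyval(k,331.7))],.026)[0]
print('brush',P.round(4),np.linalg.norm(P[2]-P[0]))
m2=np.zeros(V.shape,np.uint8)
# red
T,e=tri((201.45,160.06),(256.88,147.61));print('red',T,e)
# lever red ends: tip top(crop82,58)->, side crop tip (306,55)
g=lambda c:(np.array(c,float)+.5)/4.4-.5+[190,130]
print('tip',tri(f((81,56)),g((306,53))),'root',tri(f((93,106)),g((286,110))))
# brush by side
ph=tri(f((457,106)),g((368,383)));pb=tri(f((731,125)),g((410,548)));print('brush tri',ph,pb)
# saddle feature heights: top of left/front
print(tri(f((120,268)),g((184,197))),tri(f((288,244)),g((226,276))))
E
```

```text
corners [[0.554  0.0783 0.01  ]
 [0.4477 0.0654 0.01  ]
 [0.429  0.2213 0.01  ]] sides 0.1070388132525806 0.15703375458700178
ctr [0.49149507 0.14978436 0.01      ] yaw x 6.9297819148038275 yaw y 6.8530796992391165
saddle [[0.521  0.2129 0.06  ]
 [0.4454 0.2024 0.06  ]
 [0.5362 0.0961 0.06  ]
 [0.4599 0.0873 0.06  ]] [0.49064181 0.14968046 0.06      ] [np.float64(0.07630343408542503), np.float64(0.07678540451119022)] 0.11688281284308268
w [np.uint64(8), np.uint64(8), np.uint64(8), np.uint64(8), np.uint64(8), np.uint64(8), np.uint64(7), np.uint64(8), np.uint64(8), np.uint64(8), np.uint64(8), np.uint64(8), np.uint64(8), np.uint64(8), np.uint64(8), np.uint64(8), np.uint64(9), np.uint64(8), np.uint64(8), np.uint64(8), np.uint64(8), np.uint64(8), np.uint64(8), np.uint64(8), np.uint64(8), np.uint64(8), np.uint64(8), np.uint64(8), np.uint64(8), np.uint64(8), np.uint64(7), np.uint64(8), np.uint64(8), np.uint64(8), np.uint64(8), np.uint64(8), np.uint64(8), np.uint64(8)]
brush [[ 0.5652 -0.0301  0.018 ]
 [ 0.557  -0.116   0.018 ]
 [ 0.5455 -0.2274  0.026 ]] 0.1984205110411199
red [0.5663054  0.21804016 0.16750173] 0.005564557069270021
tip (array([0.57589021, 0.21746792, 0.19617829]), np.float64(0.006767954489827122)) root (array([0.55357501, 0.21483909, 0.13595228]), np.float64(0.00038981533211622364))
brush tri (array([ 0.5643945 , -0.03156372,  0.01297544]), np.float64(0.001053571034588701)) (array([ 0.54545999, -0.22505553,  0.01805051]), np.float64(0.004986409228063268))
(array([0.45077829, 0.20363369, 0.05978957]), np.float64(0.0010736422800570104)) (array([0.46503285, 0.08874152, 0.05747325]), np.float64(0.0010038291640635977))
```

```bash
cat >> h.py <<'E'
def q(deg):  # tool down, tool y at this world angle
    a=np.radians(deg+90)/2; return [0,np.cos(a),np.sin(a),0]
SC=np.array([.4911,.1497]);SY=6.9
def st(x,y,z):
    c,s=np.cos(np.radians(SY)),np.sin(np.radians(SY)); return [SC[0]+(c*x-s*y)/1e3,SC[1]+(s*x+c*y)/1e3,z/1e3]
def rep(l=''):
    s=robot.observe();print(l,'t%.2f'%s['t'],s['tool_pos'].round(4),'F',s['wrist_force'].round(1),'gap %.3f gf %.1f'%(s['finger_gap'],s['grip_force']))
E
python3 - <<'E'
from h import *
a=-5.7; c=np.array([.555,-.1285]); g=c+.003*np.array([.0993,.995])
robot.reach([*g,.10],q(a)); rep('above')
hand.grip(.6)
robot.move_linear([*g,.003],feed=.12); rep('down')
hand.grip(0,25); rep('grip')
robot.move_linear([*g,.12],feed=.15); rep('lift')
p=st(0,-130,140); robot.reach(p,q(SY)); rep('pre')
cv2.imwrite('pics/t1.png',cv2.resize(img('top')[130:230,180:340],None,fx=4,fy=4)); cv2.imwrite('pics/s1.png',img('side'))
E
```

```text
above t2.19 [ 0.5553 -0.1263  0.1002] F [ 0.4 -0.7 -0.9] gap 1.000 gf 0.0
down t3.98 [ 0.5556 -0.1256  0.0035] F [0.5 0.2 0. ] gap 0.604 gf 0.0
grip t4.61 [ 0.5553 -0.1255  0.0031] F [-0.4  0.2  2.4] gap 0.250 gf 25.0
lift t5.54 [ 0.5549 -0.1254  0.1192] F [ 0.2  0.1 -0.7] gap 0.250 gf 25.0
pre t6.21 [0.5069 0.0207 0.1397] F [ 0.4  0.1 -1.3] gap 0.248 gf 25.0
```

View pics/s1.png

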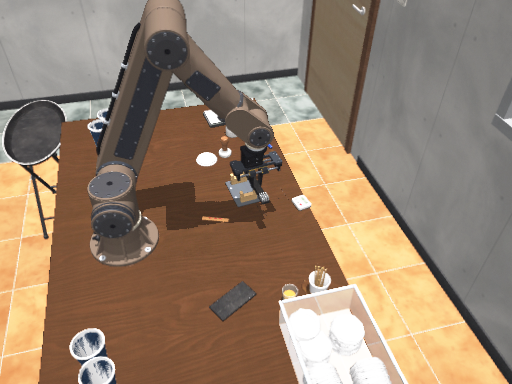

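View pics/t1.png

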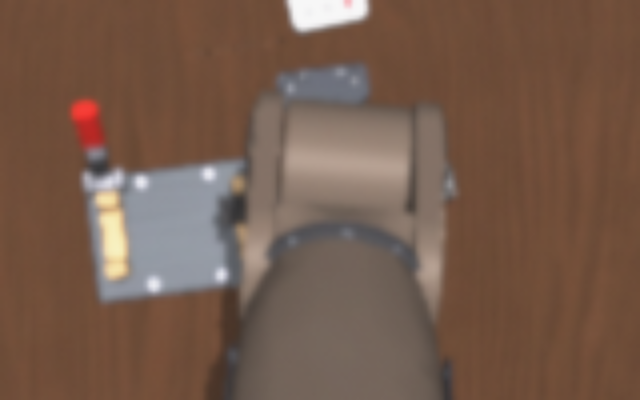

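The brush is held with the bristle tip at (263, 196) in the side view. The wrist housing is wide, so I'll check its height against the open lever before lowering.

```bash
python3 - <<'E'
from h import *
im=cv2.imread('pics/s1.png')
x,y,z=.5069,.0207,.1397
for k in (0,.078,.15,.2,.25,.3):
    p=proj('side',[x,y,z+k])[0]; print(k,p.round(1)); cv2.circle(im,tuple((p).astype(int)),1,(0,255,0),-1)
tp=proj('top',[[x,y,z],[x,y,z+.2],[x+.09,y,z+.1]]);print('topcrop',(tp-[180,130])*4)
cv2.imwrite('pics/s1c.png',cv2.resize(im[70:220,190:310],None,fx=4,fy=4,interpolation=cv2.INTER_CUBIC))
E
```

```text
0 [255.9 186.3]
0.078 [256.1 170.4]
0.15 [256.4 154.9]
0.2 [256.6 143.5]
0.25 [256.8 131.7]
0.3 [257.  119.2]
topcrop [[330.62837503 197.21493132]
 [339.820922   175.81832564]
 [333.24091773  70.32028287]]
```

View pics/s1c.png

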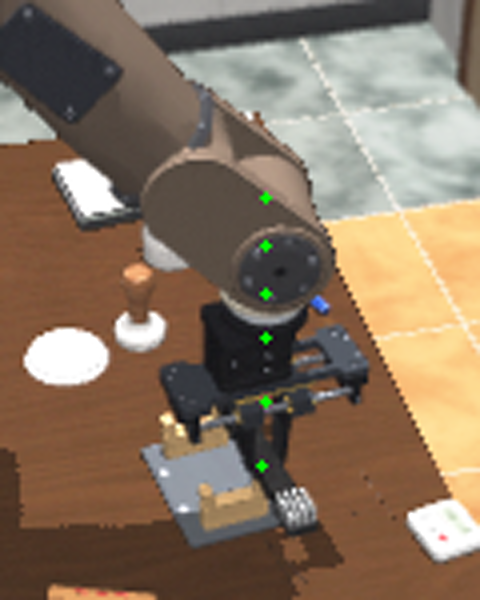

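```bash
python3 - <<'E'
from h import *
print((proj('side',[st(15,-229,163),st(-15,-229,163),st(15,-189,163),st(-15,-189,163)])-[190,70])*4)
robot.move_linear(st(0,-18,120),feed=.15); rep('over')
robot.move_linear(st(0,-18,60),feed=.12); rep('60')
robot.move_linear(st(0,-18,44),feed=.05); rep('44')
hand.grip(.6); rep('open')
robot.move_linear(st(0,-18,140),feed=.15)
robot.reach(st(0,-230,260),q(SY)); rep('away')
cv2.imwrite('pics/t2f.png',img('top'));cv2.imwrite('pics/s2f.png',img('side'))
a=cv2.resize(cv2.imread('pics/t2f.png')[145:215,190:270],(480,420),interpolation=cv2.INTER_CUBIC)
b=cv2.resize(cv2.imread('pics/s2f.png')[135:215,215:275],(315,420),interpolation=cv2.INTER_CUBIC)
cv2.imwrite('pics/m2.png',np.hstack([a,b]))
E
```

```text
[[319.86382993 510.31454587]
 [289.11868662 518.55450133]
 [302.71135206 482.42756119]
 [272.39172023 490.39088076]]
over t7.22 [0.4935 0.1313 0.1201] F [-0.1  0.9 -0.6] gap 0.252 gf 25.0
60 t7.87 [0.4936 0.1316 0.0603] F [-0.5  0.7 -0. ] gap 0.250 gf 25.0
44 t8.33 [0.4932 0.1318 0.0437] F [-0.   0.2 -0.8] gap 0.250 gf 25.0
open t9.10 [0.4932 0.1318 0.044 ] F [-0.3 -0.5  0.5] gap 0.602 gf 0.0
away t10.85 [ 0.5184 -0.0779  0.2589] F [ 0.2  0.1 -0.5] gap 0.599 gf 0.0
```

View pics/m2.png

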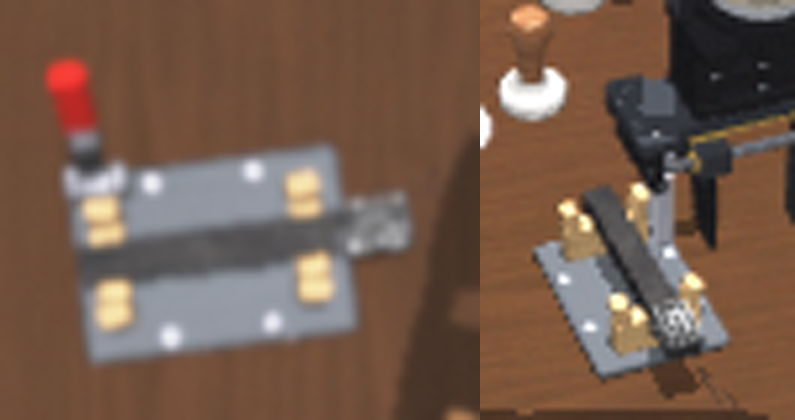

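The brush is seated in both notches: handle end at (80, 264), bristles past the right saddle at (380, 225), gaps even. Next I'll grip the lever's red handle and swing it along its arc.

```bash
python3 - <<'E'
from h import *
P=lambda th,r=113,dz=0:st(46-r*np.cos(th),58,72+r*np.sin(th)-18.8+dz)
o=q(SY+90)
p=P(1.93); print(robot.solve_ik(p,o))
a=P(1.93,dz=110); robot.reach(a,o); rep('above')
robot.move_linear(p,feed=.12); rep('at')
hand.grip(0,20); rep('grip')
for th in np.linspace(1.93,0.1,13)[1:]:
    robot.move_linear(P(th),feed=.1); rep('%.2f'%th)
    if np.linalg.norm(robot.observe()['wrist_force'])>60: break
cv2.imwrite('pics/s3f.png',img('side'));cv2.imwrite('pics/t3f.png',img('top'))
E
```

```text
[ 2.56743185e-01  5.27630109e-01  1.65980784e+00 -4.44089210e-16
  9.54154707e-01 -1.43448086e+00]
above t12.10 [0.5691 0.2172 0.2687] F [ 0.  -0.3  0.1] gap 0.598 gf 0.0
at t13.17 [0.5696 0.2176 0.1597] F [0.3 0.5 0.5] gap 0.602 gf 0.0
grip t13.85 [0.5693 0.217  0.1591] F [ 0.5 -4.2  0.7] gap 0.207 gf 20.0
1.78 t14.18 [0.5523 0.2149 0.1639] F [-1.4 -5.2  2.1] gap 0.210 gf 20.0
1.62 t14.50 [0.5355 0.2129 0.1663] F [-1.2 -5.8  3.6] gap 0.208 gf 20.0
1.47 t14.82 [0.5187 0.2109 0.1662] F [-1.1 -5.7  5.5] gap 0.207 gf 20.0
1.32 t15.15 [0.502  0.209  0.1634] F [-1.4 -5.5  6.3] gap 0.203 gf 20.0
1.17 t15.47 [0.4855 0.2071 0.1579] F [-3.6 -6.3  8.4] gap 0.208 gf 20.0
1.01 t15.80 [0.4699 0.2053 0.1498] F [-4.9 -6.1 11.1] gap 0.207 gf 20.0
0.86 t16.12 [0.4557 0.2036 0.1394] F [-5.9 -4.3  9.2] gap 0.208 gf 20.0
0.71 t16.45 [0.4433 0.2021 0.1269] F [-6.8 -3.8  8.6] gap 0.208 gf 20.0
0.56 t16.77 [0.4329 0.2008 0.1128] F [-7.3 -5.   5.9] gap 0.205 gf 20.0
0.41 t17.10 [0.4246 0.1999 0.0973] F [-7.9 -3.   4.7] gap 0.209 gf 20.0
0.25 t17.43 [0.4188 0.1992 0.0808] F [-8.4 -2.8  2.8] gap 0.209 gf 20.0
0.10 t17.75 [0.4155 0.1987 0.0637] F [-9.8 -1.7  0.9] gap 0.208 gf 20.0
```

```bash
python3 - <<'E'
from h import *
P=lambda th,r=113,dz=0:st(46-r*np.cos(th),58,72+r*np.sin(th)-18.8+dz)
for th in (.05,.02,0,-.02,-.04,-.06):
    robot.move_linear(P(th),feed=.04); rep('%.2f'%th)
    if robot.observe()['wrist_force'][2]>25: break
hand.grip(.5); rep('open')
z=P(0)
robot.move_linear([*z[:2],.115],feed=.15); 
hand.grip(0)
for h in (84,81,79,78,77,76,75):
    robot.move_linear([*z[:2],h/1e3],feed=.05); rep(h)
    if robot.observe()['wrist_force'][2]>22: break
robot.move_linear([*z[:2],.16],feed=.15)
robot.reach(st(-20,-250,260),q(SY+90)); rep('away')
cv2.imwrite('pics/t4f.png',img('top'));cv2.imwrite('pics/s4f.png',img('side'))
a=cv2.resize(cv2.imread('pics/t4f.png')[145:215,190:270],(480,420),interpolation=cv2.INTER_CUBIC)
b=cv2.resize(cv2.imread('pics/s4f.png')[135:215,215:275],(315,420),interpolation=cv2.INTER_CUBIC)
cv2.imwrite('pics/m4.png',np.hstack([a,b]))
E
```

```text
0.05 t18.14 [0.4148 0.1986 0.0583] F [-10.7  -1.9   0.8] gap 0.210 gf 20.0
0.02 t18.39 [0.4146 0.1986 0.0549] F [-11.4  -1.6   1.9] gap 0.207 gf 20.0
0.00 t18.64 [0.4145 0.1986 0.0527] F [-10.7  -2.2   2.4] gap 0.206 gf 20.0
-0.02 t18.89 [0.4145 0.1986 0.0504] F [-12.5  -2.3   1.7] gap 0.208 gf 20.0
-0.04 t19.14 [0.4145 0.1986 0.0481] F [-11.9  -2.    1.3] gap 0.213 gf 20.0
-0.06 t19.39 [0.4145 0.1986 0.0459] F [-12.3  -0.1   2.1] gap 0.209 gf 20.0
open t20.08 [0.4179 0.1993 0.0464] F [ 0.  -0.3 -1.1] gap 0.498 gf 0.0
84 t22.38 [0.4178 0.1993 0.084 ] F [ 0.5 -0.3  0.2] gap 0.008 gf 0.0
81 t22.62 [0.4177 0.1992 0.081 ] F [-0.2  0.1  0.2] gap 0.005 gf 0.0
79 t22.88 [0.4177 0.1993 0.0792] F [-0.2  0.3  4.5] gap 0.008 gf 1.9
78 t23.12 [0.4177 0.1993 0.0788] F [-3.7 -1.2 15.8] gap 0.005 gf 8.1
77 t23.38 [0.4177 0.1993 0.0784] F [-5.1 -2.1 28.9] gap 0.008 gf 14.0
away t25.32 [ 0.5011 -0.1     0.2594] F [0.1 0.5 0.2] gap 0.008 gf 0.0
```

View pics/m4.png

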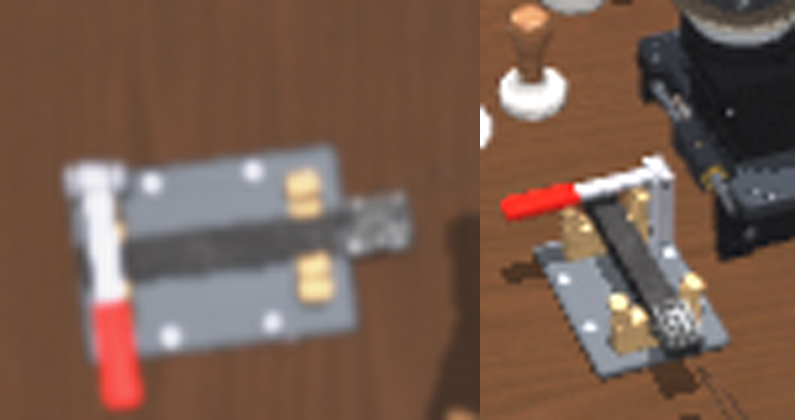

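The picture shows the lever lying level across the handle, with the red grip at (118, 355). It met a hard stop at 79 mm, the height expected for fully shut. The brush hasn't moved, so I'm handing in.

```bash
python3 -c "
from station import robot
print(robot.close_job())"
```

```text
the job is handed in; nothing more can be done
None
```

The brush lies right way up and central in both notches, the lever is fully shut across its handle and released, and the job was handed in after about 25 s of robot time (no verdict was returned).

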